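# Sort tested range switches and hold the test box open

### The arm

A 7-joint arm with a two-finger parallel gripper is mounted at the origin on a cart in front of the work surface, level with it; the furniture and walls round the work are solid. World frame = base frame: x ahead of the robot, y to its left, z up, the work surface at z = 0. Lengths are in m, angles in rad, forces in N, time in s.
With the tool pointing down it reaches from about 0.4 to 0.9 m from the base axis. Payload 5.6 kg.
Tool frame: the origin (TCP) lies midway between the tips of the shut fingers; the grasp point (between the pads) lies 19 mm behind it; z points along the fingers, y is the line along which they close (so a half turn about z gives the same grasp; the last joint's range is limited). The gripper opens to 92 mm and grips with 3 to 60 N. Pads are 20 mm wide; open, the fingers measure 128 mm over their backs; the gripper's body (75 mm by 189 mm) begins 69 mm behind the grasp point.
Start: joints at [-1.364, 0.468, -0.012, 1.603, 0.006, 1.071, -0.056], TCP at [0.161, 0.63, 0.215] pointing down, gripper open.
Joint ranges: [-2.53, 2.53], [-0.31, 2.02], [-1.57, 1.55], [0.28, 2.44], [-1.29, 4.43], [0.15, 1.84], [-2.92, 2.92]. Speed limits (rad/s): [2.57, 2.57, 3.14, 3.14, 3.14, 3.14, 3.14].

### API

Orientations are given as [roll, pitch, yaw] about the fixed x, y, z axes, in that order (R = Rz(yaw) Ry(pitch) Rx(roll)).
In Python, from plant import * gives the robot as it stands.
- The arm moves only by the tool move_arm, never from a script. Its argument "plan" is a list of rows, each a list of 7 numbers: the shift along the tool's x, y, z in cm, then the turn, a rotation vector about the tool's x, y, z in degrees, then the closure in counts, from 0 (fully open) to 255 (shut). In form: [[dx, dy, dz, rx, ry, rz, fingers], ...]. A call has 1 to 12 rows; each row is the pose to reach, as a shift and turn from the pose commanded when the call began, along the tool's axes at that moment; what a row does not reach only later rows make up. A row lasts 1/8 s, in which the tool goes at most 62.5 mm and 10.7 degrees, less where a joint would pass 70% of its speed; a pose out of reach is approached as far as the arm can. A call with a gripper value outside its range is refused whole. The fingers move at their own pace and stop on an object; the grip force is fixed at half the most. Time passes only in rows, so rows that repeat a pose let the fingers close. It gives the time, the measured TCP pose, the force, the opening and the grip force at its end, in the units of the state.
- read_state(): the state, without advancing time (a new reading comes with each control period).
- snapshot(name): name is "scene" or "top" or "wrist"; returns the picture (384x512x3 uint8, red, green, blue); there is no depth.
- calibration(name): a dict with "fx", "fy", "cx", "cy" (pixels), "k1" (the pictures are not rectified: a ray, as slopes to the right and down, at radius r is drawn at 1 + k1 r^2 times it, then the intrinsics apply), "R" (3x3) and "t" (3): a world point X has camera coordinates R X + t. Camera axes: x right, y down, z forward; pixel columns grow to the right and rows downward; lengths in m; the calibration is good to about 2 mm. A picture is of the moment at which its call begins: read the wrist's pose just before it. calibration takes no time and is no camera call; for the wrist camera it gives the pose at the moment of the call.
- sign_off(): hands the job in; it is judged then, once.
The state is a dict: "time": time; "joint_pos": joint angles; "joint_velocities": joint speeds; "joint_torque": joint torques, N m; "position": TCP position; "ee_rot": TCP orientation; "ft_force": force on the tool from outside, world axes, zero at the start; "wrist_torque": the same for the moment, N m; "opening": finger opening in m; "finger_force": force on a finger pad.
Only numpy, scipy, OpenCV 4.12 (cv2) and the standard library are available. Lean on these libraries where they do the work, as an engineer would, in place of code of your own. Each camera call takes 0.05 s, during which the arm holds its last target. There are 200 camera calls.

### The job

Two switch modules for the range have been tested and tagged: set the green-tagged one in the nest with the green tab and the red-tagged one in the nest with the red tab, each standing flat on the nest's floor and let go, while the test box is still shut. Then raise the blue cover of the test box by its black bar to an angle of 60 degrees from closed, so that someone can wire inside, and finish while still holding it there with the gripper: it falls shut when released, so do not let go. Leave the other things where they are.

Things in the scene. Friction and masses are not known exactly. Their poses are not given: they have to be found in the camera images.
- pass_module_center (a point): Switch module for the range: cream block 64 x 44 x 42 mm (long along its x, 44 wide along its y, 42 high) with a thin black band round it, a flat green tag on top, a brass bushing sticking 10 mm out of one short end and steel terminals 10 mm out of the other (84 mm over all). Mass about 0.12 kg. Loose, stands upright on the range top. This point is the centre of the block, 21 mm above its underside; z up.
- reject_module_center (a point): Switch module for the range: cream block 64 x 44 x 42 mm (long along its x, 44 wide along its y, 42 high) with a thin black band round it, a flat red tag on top, a brass bushing sticking 10 mm out of one short end and steel terminals 10 mm out of the other (84 mm over all). Mass about 0.12 kg. Loose, stands upright on the range top. This point is the centre of the block, 21 mm above its underside; z up.
- pass_nest_in (a point): Shallow grey tray fixed on the range top, with a green floor and a green tab (30 mm long) on the end that faces -x. Outside 106 x 66 mm (long along its x), walls 5 mm thick, rim 12 mm above the range top; inside 96 x 56 mm. This point is the centre of its inner floor, 5 mm above the range top and 7 mm below the rim; z up. A module seated in it has its centre 21 mm above this point, either way round.
- reject_nest_in (a point): Shallow grey tray fixed on the range top, with a red floor and a red tab (30 mm long) on the end that faces -x. Outside 106 x 66 mm (long along its x), walls 5 mm thick, rim 12 mm above the range top; inside 96 x 56 mm. This point is the centre of its inner floor, 5 mm above the range top and 7 mm below the rim; z up. A module seated in it has its centre 21 mm above this point, either way round.
- cover (a joint): Angle of the test box's blue cover in rad: 0 closed (level), growing as its near edge goes up, stop at 1.45; 60 degrees is 1.047. The cover's weight (0.25 kg) and a light spring always shut it; about 1 to 2 N at the bar carries it.
- cover_bar (a point): Middle of the cover's grab bar: a round black bar 10 mm thick and 76 mm long along its y, in the plane of the cover, 40 mm in front of the cover's front edge (35 mm clear gap for a finger) and held by a 10 mm thick rod at each end (66 mm clear between them). 52.5 mm above the worktop when closed. The point moves and turns with the cover.
- cover_hinge (a point): Middle of the cover's hinge line, which runs along its y, on the top of the far side of the test box, 52.5 mm above the worktop; fixed to the box. With the cover closed the bar lies 162 mm from it towards its -x; opening, the bar goes round it in an arc of 162 mm radius, up and then towards +x. The cover is 122 mm long from here, 184 mm wide, 5 mm thick.
- test_box: Grey open metal box 120 x 180 x 50 mm with 4 mm walls, fixed on the worktop; origin at the centre of its underside, -x is its front, where the cover's bar is. Brass terminals inside.
- small_tin: Bystander: small white food tin, 57 mm across, 72 mm high, behind the nests; origin at the centre of its underside.
- mug_blue: Bystander: dark grey and cream mug, 80 mm across, 94 mm high; origin at the centre of its underside.
- tape_roll: Bystander: roll of tan tape lying flat, 98 mm across, 25 mm high; origin at the centre of its underside.
- honey_jar: Bystander: jar of honey with black lid, 65 mm across, 86 mm high; origin at the centre of its underside.

How it is judged:
On the way:
1. both modules stand flat in the nests of their colours and are let go, with the test box still shut (horizontal distance between pass_module_center and pass_nest_in below 0.014 m and z of pass_module_center in the frame of pass_nest_in between 0.017 and 0.0245 m and angle between each of pass_module_center, reject_module_center's own z axis and vertical below 0.1 rad and horizontal distance between reject_module_center and reject_nest_in below 0.014 m and z of reject_module_center in the frame of reject_nest_in between 0.017 and 0.0245 m and contact force between the fingers and pass_module below 0.05 N and contact force between the fingers and reject_module below 0.05 N and value of joint cover below 0.1 rad), for 0.2 s.
At the end, for the whole second after the job is handed in: Ends held: cover still at 60 degrees from closed, within 6, carried by the fingers (over 0.5 N). Each module in the nest of its tag colour, within 14 mm of its centre, within 4 mm of resting height, upright within 0.1 rad, not touched by the fingers (horizontal distance between pass_module_center and pass_nest_in below 0.014 m and z of pass_module_center in the frame of pass_nest_in between 0.017 and 0.0245 m and angle between each of pass_module_center, reject_module_center's own z axis and vertical below 0.1 rad and horizontal distance between reject_module_center and reject_nest_in below 0.014 m and z of reject_module_center in the frame of reject_nest_in between 0.017 and 0.0245 m and contact force between the fingers and pass_module below 0.05 N and contact force between the fingers and reject_module below 0.05 N and value of joint cover between 0.942 and 1.152 rad and velocity of joint cover between -0.05 and 0.05 rad/s and contact force between the fingers and cover above 0.5 N); the arm keeps its last pose, push and grip.
It fails at once if a bystander (tin, mug, tape roll, honey jar) is moved more than 30 mm (distance of any of small_tin, mug_blue, tape_roll, honey_jar from where it was at the start of the episode above 0.03 m).
It also fails if it takes over 64 s, if anything falls off the work surface, if the arm or the gripper's body presses on something with over 40 N, if the wrist force passes 120 N, or if a joint passes its speed limit or range.

## Working session

There is one attempt and no reset: what is moved stays moved. The work goes in short steps, Python scripts to look and compute and a tool call to move; the robot and the scene stay as the last step left them, time stands still between calls to the robot, and variables do not carry over. Pictures are saved under pics/ and viewed, at most 10 in all, crops included, and the job is handed in when it is done.

Besides the shell and the picture viewer there is one more tool, called after "Request:" by a JSON object that holds its "op" and its "data", one argument or row to a line. move_arm: Moves the arm, as the interface text tells. Its arguments: {"type":"object","properties":{"plan":{"type":"array"}},"required":["plan"]}

```bash
mkdir -p pics; ls
python3 - <<'E'
from plant import *
import cv2
for n in ("scene","top"):
    im=snapshot(n); cv2.imwrite(f"pics/{n}0.png",im[:,:,::-1])
    c=calibration(n); print(n,{k:(v.tolist() if hasattr(v,'tolist') else v) for k,v in c.items()})
s=read_state(); print(s["time"],s["position"],s["ee_rot"],s["opening"])
E
```

```text
pics
scene {'fx': 408.6658524311848, 'fy': 408.6658524311848, 'cx': 257.7581897301444, 'cy': 192.22284153989386, 'k1': -0.06296030162133569, 'R': [[0.8909302465745081, -0.454033395685239, -0.0098474027650827], [-0.2193551889944514, -0.411242419192024, -0.8847389296952523], [0.3976513508085884, 0.7904007516820966, -0.4659828912529751]], 't': [-0.46850270308607694, 0.2189102752311092, 0.8977088242216672]}
top {'fx': 427.4527084550667, 'fy': 427.4527084550667, 'cx': 247.61889874972246, 'cy': 194.464082371971, 'k1': 0.020656665012377604, 'R': [[0.00898224360666808, -0.9997323447754188, 0.021320368421613334], [-0.9904778565522775, -0.011824252783554371, -0.1371634161346129], [0.13737880105531877, -0.01988531759750054, -0.9903189582981078]], 't': [0.0575627344800459, 0.5671400651587316, 1.3993788399634912]}
0.1 [0.16063134 0.62932448 0.2137661 ] [-3.14006985e+00  1.51800818e-04  2.89176223e+00] 0.09222514529009465
```

View pics/scene0.png

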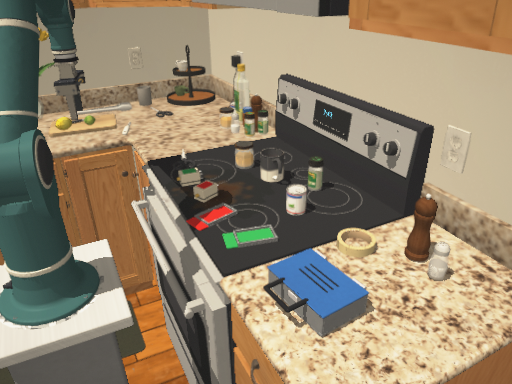

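Run:
```python
import cv2
im=cv2.imread("pics/top0.png"); cv2.imwrite("pics/top0b.png",cv2.resize(im,(800,600),interpolation=cv2.INTER_CUBIC))
```

```text
(no output)
```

View pics/top0b.png

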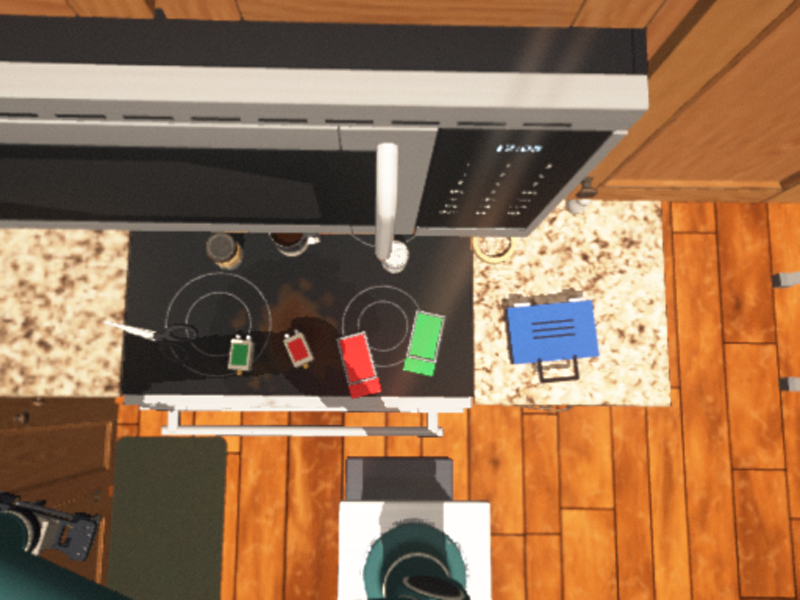

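The top picture (800 px scale) shows the green module at (240,353), the red module at (297,348), the red nest at (358,363), the green nest at (425,343), the box at (552,332) and its bar at (558,372). The scene picture shows the same layout. Next I measure these.

```bash
cat > h.py <<'E'
from plant import *
import numpy as np, cv2
from scipy.spatial.transform import Rotation as Ro
def ray(c,uv):
    d=np.array([(uv[0]-c["cx"])/c["fx"],(uv[1]-c["cy"])/c["fy"]]); s=d.copy()
    for _ in range(10): s=d/(1+c["k1"]*(s@s))
    return np.array([s[0],s[1],1])
def onplane(c,uv,z):
    R=np.array(c["R"]);t=np.array(c["t"]); o=-R.T@t; d=R.T@ray(c,uv)
    return o+d*(z-o[2])/d[2]
def proj(c,X):
    p=np.array(c["R"])@X+np.array(c["t"]); s=p[:2]/p[2]; s=s*(1+c["k1"]*(s@s))
    return s*c["fx"]+[c["cx"],c["cy"]]
def blobs(im,col,amin=20):
    h=cv2.cvtColor(im,cv2.COLOR_RGB2HSV).astype(int); H,S,V=h[...,0],h[...,1],h[...,2]
    m={"g":(H>45)&(H<85)&(S>110)&(V>50),"r":((H<6)|(H>174))&(S>150)&(V>70),"b":(H>100)&(H<125)&(S>120)&(V>60)}[col].astype(np.uint8)
    cs,_=cv2.findContours(m,cv2.RETR_EXTERNAL,cv2.CHAIN_APPROX_NONE)
    return [c[:,0,:].astype(float) for c in cs if cv2.contourArea(c)>=amin]
def rect(cal,cnt,z):
    P=np.array([onplane(cal,p,z)[:2] for p in cnt])*1000
    (c,(w,h),a)=cv2.minAreaRect(P.astype(np.float32))
    if w<h: w,h,a=h,w,a+90
    return np.round(c,1),round(w,1),round(h,1),round((a+90)%180-90,1)
E
python3 - <<'E'
from h import *
for n in ("scene","top"):
    im=cv2.imread(f"pics/{n}0.png")[:,:,::-1].copy(); c=calibration(n)
    for col in "grb":
        for b in blobs(im,col):
            p=b.mean(0)
            if n=="top" and not(120<p[0]<420 and 130<p[1]<260): continue
            if n=="scene" and not(150<p[0]<400 and 140<p[1]<330): continue
            print(n,col,p.round(1),len(b),"z42",rect(c,b,.042),"z5",rect(c,b,.005),"z55" ,rect(c,b,.055) if col=="b" else "")
im=cv2.imread("pics/top0.png"); cv2.imwrite("pics/crop1.png",cv2.resize(im[195:260,140:400],None,fx=3,fy=3,interpolation=cv2.INTER_CUBIC))
E
```

```text
scene g [229.6 240.2] 49 z42 (array([417.1, -62.7]), 68.1, 27.8, 77.7) z5 (array([437.3, -12.4]), 72.5, 29.6, 77.7) z55 
scene g [254.3 234.5] 81 z42 (array([481.5, -69.4]), 86.3, 42.3, -12.0) z5 (array([505.9, -19.5]), 92.0, 45.1, -12.0) z55 
scene g [188.5 170.6] 26 z42 (array([457.9, 372.6]), 38.7, 23.5, -5.6) z5 (array([480.8, 451.4]), 41.2, 25.1, -5.6) z55 
scene r [197.  223.6] 44 z42 (array([370.7,  47.2]), 68.2, 31.4, -73.7) z5 (array([387.8, 104.7]), 72.7, 33.4, -73.7) z55 
scene r [216.  213.4] 64 z42 (array([434.9,  71.4]), 84.1, 43.2, 15.8) z5 (array([456.2, 130.5]), 89.6, 46.1, 15.8) z55 
scene r [204.5 184.6] 28 z42 (array([470.1, 249.2]), 40.4, 29.7, 24.8) z5 (array([493.7, 319.9]), 43.1, 31.6, 24.8) z55 
scene b [316.2 281.5] 213 z42 (array([ 520.5, -281.2]), 189.3, 126.9, -83.7) z5 (array([ 547.4, -245.1]), 201.7, 135.2, -83.7) z55 (array([ 511. , -293.9]), 185.0, 123.9, -83.7)
top g [267.8 234.4] 51 z42 (array([432.7,  -5.2]), 65.7, 27.3, 79.0) z5 (array([434.3,  -7.7]), 67.4, 28.0, 79.0) z55 
top g [152.9 226.5] 36 z42 (array([454., 375.]), 40.0, 26.3, 2.2) z5 (array([456.2, 382.4]), 41.0, 27.0, 2.2) z55 
top g [272. 215.] 76 z42 (array([498.3, -18.5]), 88.6, 49.8, -11.4) z5 (array([501.6, -21.3]), 90.9, 51.1, -11.4) z55 
top r [233.6 248.2] 53 z42 (array([385.3, 109.1]), 67.8, 30.8, -74.6) z5 (array([385.7, 109.5]), 69.5, 31.6, -74.6) z55 
top r [190.2 223.3] 35 z42 (array([467., 253.]), 41.9, 29.4, 27.8) z5 (array([469.5, 257.2]), 42.9, 30.1, 27.8) z55 
top r [227.7 229.1] 80 z42 (array([449.9, 128.1]), 91.5, 53.3, 15.7) z5 (array([452., 129.]), 93.9, 54.7, 15.7) z55 
top b [353.1 212.3] 175 z42 (array([ 511.1, -291.2]), 182.2, 119.7, -84.0) z5 (array([ 514.8, -301.2]), 186.9, 122.8, -84.0) z55 (array([ 509.8, -287.7]), 180.5, 118.6, -84.0)
```

View pics/crop1.png

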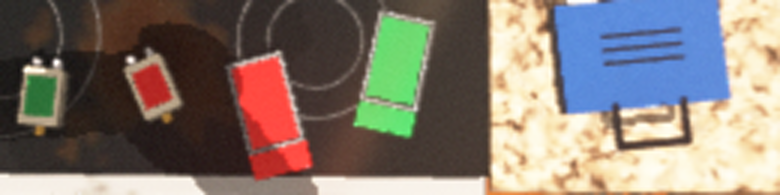

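The crop confirms the tags, nests and box. The two cameras agree: green module about (456,374) mm, red module (469,251) at 27°, red nest (453,129) at 15.7°, green nest (503,-20) at -11.7°, cover centre (510,-290) at 6°. Next I hover between the modules and look with the wrist camera.

```bash
cat >> h.py <<'E'
def Rt(yaw,tilt=0,alpha=None):
    "tool down with yaw (deg); tilt: turn about world horizontal axis at angle alpha (deg)"
    R=Ro.from_euler("xyz",[np.pi,0,np.radians(yaw)])
    if tilt: a=np.radians(alpha); R=Ro.from_rotvec(np.radians(tilt)*np.array([np.cos(a),np.sin(a),0]))*R
    return R
def go(p,R):
    s=read_state(); R0=Ro.from_euler("xyz",s["ee_rot"])
    d=R0.inv().apply(np.array(p)-s["position"])*100; r=(R0.inv()*R).as_rotvec(degrees=True)
    print("t",round(s["time"],2),"pos",np.round(s["position"],4),"rpy",np.degrees(s["ee_rot"]).round(2),"F",np.round(s["ft_force"],1),"op",round(s["opening"],4))
    print("shift",d.round(2),"turn",r.round(2),"rows>=",np.ceil(max(np.linalg.norm(d)/6.25,np.linalg.norm(r)/10.7)))
E
python3 -c "
from h import *
go([.42,.32,.22],Rt(180))"
```

```text
t 0.1 pos [0.1606 0.6293 0.2138] rpy [-1.7991e+02  1.0000e-02  1.6569e+02] F [-0.1 -0.5  1.1] op 0.0922
shift [-32.78 -23.56  -0.58] turn [ -0.09  -0.   -14.31] rows>= 7.0
```

Request:
{"op": "move_arm", "data": {
  "plan": [
    [-4,-3,0,0,0,-2,0],
    [-8,-6,0,0,0,-4,0],
    [-12,-9,0,0,0,-6,0],
    [-16.5,-12,0,0,0,-8,0],
    [-21,-15,0,0,0,-10,0],
    [-25,-18,0,0,0,-12,0],
    [-29,-21,0,0,0,-14.3,0],
    [-32.8,-23.6,-0.5,0,0,-14.3,0],
    [-32.8,-23.6,-0.5,0,0,-14.3,0]
  ]
}}

```text
time: 1.23
position: [0.4228, 0.3166, 0.2198]
ee_rot: [-3.141, 0.001, 3.134]
ft_force: [-0.3, 0.5, -0.1]
opening: 0.0919
finger_force: 0.0
```

Run:
```python
from h import *
go([.42,.32,.22],Rt(180))
c=calibration("wrist"); im=snapshot("wrist"); cv2.imwrite("pics/w1.png",im[:,:,::-1]); cv2.imwrite("pics/w1b.png",cv2.resize(im[:,:,::-1],(800,600)))
for col in "gr":
    for b in blobs(im,col,100): print(col,b.mean(0).round(),"z42",rect(c,b,.042),"z5",rect(c,b,.005))
```

```text
t 1.23 pos [0.4228 0.3166 0.2198] rpy [-1.7995e+02  7.0000e-02  1.7957e+02] F [-0.3  0.5 -0.1] op 0.0919
shift [ 0.29  0.34 -0.02] turn [-0.05  0.07 -0.43] rows>= 1.0
g [ 32. 226.] z42 (array([488.5,   8.4]), 83.7, 45.8, -12.0) z5 (array([503.4, -24.5]), 92.6, 50.6, -12.0)
g [304. 202.] z42 (array([456.5, 375.1]), 42.5, 31.1, -4.7) z5 (array([468. , 381.2]), 47.0, 34.4, -4.7)
g [ 34. 183.] z42 (array([427.9,  24.1]), 61.1, 28.0, 77.6) z5 (array([436.3,  -7.1]), 67.6, 31.0, 77.6)
r [211. 212.] z42 (array([468.5, 252.4]), 43.4, 30.9, 24.8) z5 (array([481.3, 245.5]), 48.1, 34.2, 24.8)
r [127. 193.] z42 (array([443.2, 145.3]), 85.4, 47.3, 15.7) z5 (array([453.3, 126.9]), 94.4, 52.3, 15.7)
r [110. 148.] z42 (array([383.7, 130.4]), 60.7, 26.7, -74.9) z5 (array([387.4, 110.4]), 67.2, 29.5, -74.9)
```

View pics/w1b.png

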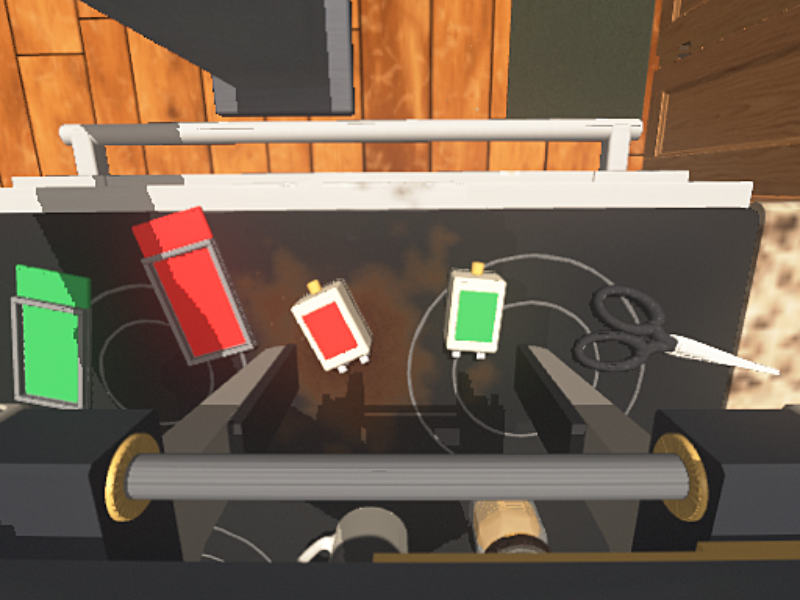

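The wrist picture shows both modules clearly, with the green tag near (477,315) and the red tag near (330,332). The measurements agree: green (456.5,374.5) at -4.7°, red (468.5,252) at 24.8°. I grasp green first, with fingertips at z 13 mm so they stay above the nest rim later.

```bash
python3 -c "
from h import *
go([.4565,.3745,.013],Rt(175.3))"
```

```text
t 1.27 pos [0.421  0.3187 0.2195] rpy [-179.99   -0.    179.78] F [-0.2  0.7  0.3] op 0.092
shift [-3.52  5.59 20.65] turn [-0.01 -0.    4.48] rows>= 4.0
```

Request:
{"op": "move_arm", "data": {
  "plan": [
    [-1.8,2.8,3,0,0,2,60],
    [-3.5,5.6,7,0,0,4.5,60],
    [-3.5,5.6,11,0,0,4.5,60],
    [-3.5,5.6,15,0,0,4.5,60],
    [-3.5,5.6,18,0,0,4.5,60],
    [-3.5,5.6,20.6,0,0,4.5,60],
    [-3.5,5.6,20.6,0,0,4.5,60],
    [-3.5,5.6,20.6,0,0,4.5,200],
    [-3.5,5.6,20.6,0,0,4.5,200],
    [-3.5,5.6,20.6,0,0,4.5,200],
    [-3.5,5.6,20.6,0,0,4.5,200],
    [-3.5,5.6,20.6,0,0,4.5,200]
  ]
}}

```text
time: 2.78
position: [0.4557, 0.3761, 0.0147]
ee_rot: [3.141, 0.001, 3.063]
ft_force: [-0.6, -1.2, 6.8]
opening: 0.0439
finger_force: 30.0
```

```bash
python3 -c "
from h import *
print(read_state()['finger_force'])
go([.5035,-.021,.113],Rt(168.2))"
```

```text
30.001418888568878
t 2.77 pos [0.4557 0.3761 0.0147] rpy [1.7996e+02 4.0000e-02 1.7547e+02] F [-0.6 -1.2  6.8] op 0.0439
shift [ -7.91 -39.21  -9.85] turn [0.04 0.04 7.27] rows>= 7.0
```

Request:
{"op": "move_arm", "data": {
  "plan": [
    [0,0,-4,0,0,0,200],
    [0,0,-8,0,0,0,200],
    [-0.5,-2,-10,0,0,0,200],
    [-1.5,-7,-10,0,0,1,200],
    [-2.5,-12,-10,0,0,2,200],
    [-3.5,-17,-10,0,0,3,200],
    [-4.5,-22,-10,0,0,4,200],
    [-5.5,-27,-10,0,0,5,200],
    [-6.5,-32,-10,0,0,6,200],
    [-7.5,-36.5,-10,0,0,7.2,200],
    [-7.9,-39.2,-10,0,0,7.2,200],
    [-7.9,-39.2,-10,0,0,7.2,200]
  ]
}}

```text
time: 4.28
position: [0.503, -0.0233, 0.1137]
ee_rot: [-3.141, 0.001, 2.932]
ft_force: [0.2, 0.6, -0.9]
opening: 0.0437
finger_force: 30.0
```

Run:
```python
from h import *
print(read_state()['finger_force'])
go([.5035,-.021,.0205],Rt(168.2))
c=calibration("wrist"); im=snapshot("wrist"); cv2.imwrite("pics/w2.png",im[:,:,::-1])
z=read_state()["position"][2]-.0147
for col in "gr":
    for b in blobs(im,col,100): print(col,b.mean(0).round(),"ztop",rect(c,b,.042+z),"z5",rect(c,b,.005),"z42",rect(c,b,.042))
cv2.imwrite("pics/w2b.png",cv2.resize(im[:,:,::-1],(800,600)))
```

```text
29.99956101179123
t 4.28 pos [ 0.503  -0.0233  0.1137] rpy [-1.7997e+02  3.0000e-02  1.6802e+02] F [ 0.2  0.6 -0.9] op 0.0437
shift [0.01 0.24 9.32] turn [-0.03  0.03 -0.18] rows>= 2.0
g [260. 253.] ztop (array([503.7, -22.9]), 43.7, 31.6, -11.9) z5 (array([573.3, -37.5]), 85.3, 61.7, -11.9) z42 (array([554.3, -33.5]), 74.0, 53.5, -11.9)
g [260. 164.] ztop (array([453.3, -12. ]), 27.5, 19.3, 78.0) z5 (array([474.8, -16.3]), 53.7, 37.6, 78.0) z42 (array([468.9, -15.1]), 46.6, 32.6, 78.0)
g [260. 123.] ztop (array([433.3,  -7.7]), 33.7, 14.5, 78.0) z5 (array([435.9,  -7.9]), 65.7, 28.3, 78.0) z42 (array([435.2,  -7.8]), 57.0, 24.6, 78.0)
r [402. 108.] ztop (array([441.7,  62.5]), 48.2, 27.3, 15.6) z5 (array([452.4, 129. ]), 94.0, 53.3, 15.6) z42 (array([449.5, 110.9]), 81.5, 46.2, 15.6)
r [376.  42.] ztop (array([408.6,  52.4]), 34.4, 14.9, -74.2) z5 (array([387.7, 109.3]), 67.1, 29.2, -74.2) z42 (array([393.4,  93.8]), 58.2, 25.3, -74.2)
```

View pics/w2b.png

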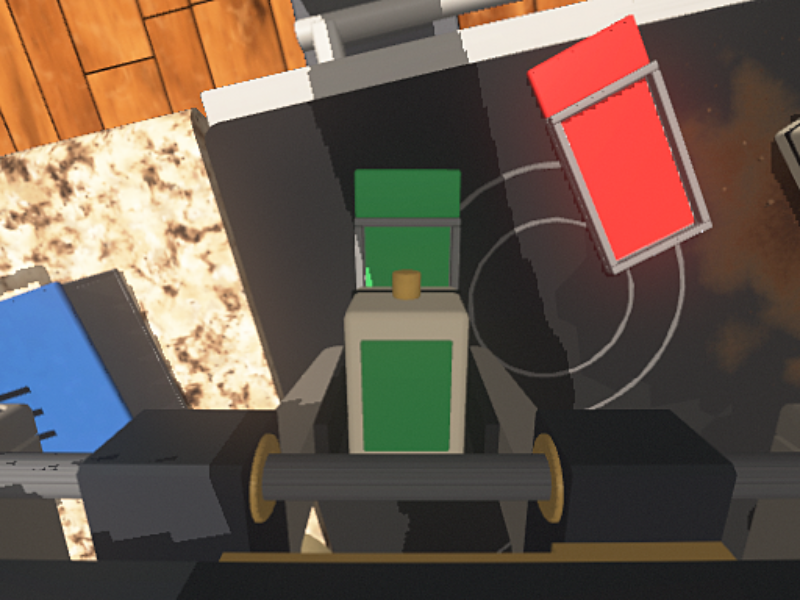

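The green module hangs centred over its nest: the tag is at (503.7,-22.9) and the nest works out at (503,-22). I lower it, release and retreat.

Request:
{"op": "move_arm", "data": {
  "plan": [
    [0,0.1,3,0,0,0,200],
    [0,0.1,6,0,0,0,200],
    [0,0.1,8,0,0,0,200],
    [0,0.1,9,0,0,0,200],
    [0,0.1,9.4,0,0,0,200],
    [0,0.1,9.4,0,0,0,200],
    [0,0.1,9.4,0,0,0,60],
    [0,0.1,9.4,0,0,0,60],
    [0,0.1,9.4,0,0,0,60],
    [0,0.1,6,0,0,0,60],
    [0,0.1,2,0,0,0,60],
    [0,0.1,-3,0,0,0,60]
  ]
}}

```text
time: 5.82
position: [0.5026, -0.02, 0.1443]
ee_rot: [-3.141, -0.002, 2.937]
ft_force: [-0.3, 0.2, -0.1]
opening: 0.07
finger_force: 0.0
```

Run:
```python
from h import *
c=calibration("wrist"); im=snapshot("wrist"); cv2.imwrite("pics/w3.png",im[:,:,::-1])
for col in "gr":
    for b in blobs(im,col,100): print(col,b.mean(0).round(),"z47",rect(c,b,.047),"z5",rect(c,b,.005))
go([.4685,.252,.10],Rt(204.8))
```

```text
g [261. 196.] z47 (array([504.5, -18.8]), 41.8, 30.5, -11.0) z5 (array([516.2, -21.1]), 48.4, 35.3, -11.0)
g [248. 171.] z47 (array([492.3, -20.2]), 81.1, 45.3, -13.1) z5 (array([502. , -22.6]), 93.9, 52.4, -13.1)
g [258. 124.] z47 (array([434.9,  -7.4]), 56.8, 24.5, 78.3) z5 (array([435.6,  -7.9]), 65.8, 28.3, 78.3)
r [386. 111.] z47 (array([449.6, 110.8]), 81.4, 46.5, 15.7) z5 (array([452.6, 128.9]), 94.2, 53.7, 15.7)
r [361.  52.] z47 (array([393.6,  93.9]), 58.1, 25.2, -74.4) z5 (array([387.8, 109.4]), 67.2, 29.1, -74.4)
t 5.88 pos [ 0.5067 -0.0203  0.1507] rpy [179.85   0.5  168.24] F [2.7 0.1 3.3] op 0.0704
shift [ 9.34 25.86  5.06] turn [-1.000e-02  5.400e-01 -3.656e+01] rows>= 5.0
```

Green sits at (504.5,-18.8), inside its nest. Next is red.

Request:
{"op": "move_arm", "data": {
  "plan": [
    [1,2,0,0,0,0,60],
    [2.5,7,0,0,0,-6,60],
    [4,12,0,0,0,-13,60],
    [6,17,0,0,0,-20,60],
    [8,22,0,0,0,-28,60],
    [9.3,25.9,2,0,0,-36.5,60],
    [9.3,25.9,4,0,0,-36.5,60],
    [9.3,25.9,4,0,0,-36.5,60]
  ]
}}

```text
time: 6.88
position: [0.4636, 0.2521, 0.1022]
ee_rot: [-3.141, -0.003, -2.708]
ft_force: [-0.4, 0.4, 0.1]
opening: 0.07
finger_force: 0.0
```

Run:
```python
from h import *
go([.4685,.252,.013],Rt(204.8))
c=calibration("wrist"); im=snapshot("wrist"); cv2.imwrite("pics/w4.png",im[:,:,::-1])
for col in "gr":
    for b in blobs(im,col,100): print(col,b.mean(0).round(),"z42",rect(c,b,.042))
```

```text
t 6.88 pos [0.4636 0.2521 0.1022] rpy [-179.97   -0.19 -155.18] F [-0.4  0.4  0.1] op 0.07
shift [-0.47 -0.21  8.92] turn [-0.03 -0.19  0.02] rows>= 2.0
g [ 7. 87.] z42 (array([458.7,  30.2]), 16.3, 13.8, 79.0)
g [19. 56.] z42 (array([432.7,  33.5]), 41.0, 26.1, 78.1)
r [258. 210.] z42 (array([468.2, 252.2]), 44.1, 31.2, 25.3)
r [144. 128.] z42 (array([445.1, 140.6]), 80.9, 46.1, 15.8)
r [149.  54.] z42 (array([388.7, 125.6]), 57.8, 24.7, -74.7)
```

Request:
{"op": "move_arm", "data": {
  "plan": [
    [-0.4,-0.2,3,0,0,0,60],
    [-0.4,-0.2,6,0,0,0,60],
    [-0.4,-0.2,8,0,0,0,60],
    [-0.4,-0.2,8.9,0,0,0,60],
    [-0.4,-0.2,8.9,0,0,0,60],
    [-0.4,-0.2,8.9,0,0,0,200],
    [-0.4,-0.2,8.9,0,0,0,200],
    [-0.4,-0.2,8.9,0,0,0,200],
    [-0.4,-0.2,8.9,0,0,0,200],
    [-0.4,-0.2,6,0,0,0,200],
    [-0.4,-0.2,2,0,0,0,200],
    [-0.4,-0.2,-1,0,0,0,200]
  ]
}}

```text
time: 8.43
position: [0.4693, 0.2524, 0.1148]
ee_rot: [3.142, 0.0, -2.709]
ft_force: [0.9, -0.0, -1.8]
opening: 0.044
finger_force: 30.0
```

```bash
python3 -c "
from h import *
print(read_state()['finger_force'])
go([.453,.129,.113],Rt(195.7))"
```

```text
29.999240040779114
t 8.43 pos [0.4693 0.2524 0.1148] rpy [ 1.8000e+02  3.0000e-02 -1.5522e+02] F [ 0.9 -0.  -1.8] op 0.044
shift [  6.65 -10.52   0.18] turn [0.01 0.03 9.08] rows>= 2.0
```

Request:
{"op": "move_arm", "data": {
  "plan": [
    [1.5,-2.5,0,0,0,2,200],
    [3.5,-5.5,0,0,0,5,200],
    [5.5,-8.5,0,0,0,8,200],
    [6.6,-10.5,0,0,0,9,200],
    [6.6,-10.5,0,0,0,9,200],
    [6.6,-10.5,0,0,0,9,200]
  ]
}}

```text
time: 9.18
position: [0.4538, 0.1306, 0.1137]
ee_rot: [3.141, 0.001, -2.865]
ft_force: [0.9, 0.5, -1.9]
opening: 0.0439
finger_force: 30.0
```

Run:
```python
from h import *
go([.453,.129,.02],Rt(195.7))
c=calibration("wrist"); im=snapshot("wrist"); cv2.imwrite("pics/w5.png",im[:,:,::-1])
for col in "r":
    for b in blobs(im,col,100): print(col,b.mean(0).round(),"ztop",rect(c,b,.141),"z5",rect(c,b,.005))
```

```text
t 9.18 pos [0.4538 0.1306 0.1137] rpy [ 1.7996e+02  4.0000e-02 -1.6413e+02] F [ 0.9  0.5 -1.9] op 0.0439
shift [ 0.12 -0.14  9.37] turn [0.04 0.04 0.17] rows>= 2.0
r [260. 249.] ztop (array([452. , 130.5]), 43.3, 31.8, 15.9) z5 (array([518.1, 149.4]), 84.6, 62.0, 15.9)
r [257. 162.] ztop (array([404.1, 115.6]), 27.9, 18.1, -74.1) z5 (array([424.6, 120.3]), 54.5, 35.4, -74.1)
r [257. 122.] ztop (array([385. , 110.3]), 33.9, 14.5, -74.1) z5 (array([387.4, 109.9]), 66.2, 28.3, -74.1)
```

Request:
{"op": "move_arm", "data": {
  "plan": [
    [0,-0.15,3,0,0,0,200],
    [0,-0.15,6,0,0,0,200],
    [0,-0.15,8,0,0,0,200],
    [0,-0.15,9,0,0,0,200],
    [0,-0.15,9.4,0,0,0,200],
    [0,-0.15,9.4,0,0,0,200],
    [0,-0.15,9.4,0,0,0,60],
    [0,-0.15,9.4,0,0,0,60],
    [0,-0.15,9.4,0,0,0,60],
    [0,-0.15,6,0,0,0,60],
    [0,-0.15,2,0,0,0,60],
    [0,-0.15,-3,0,0,0,60]
  ]
}}

```text
time: 10.72
position: [0.4531, 0.1276, 0.1443]
ee_rot: [-3.141, -0.002, -2.866]
ft_force: [1.6, 0.8, -0.6]
opening: 0.0707
finger_force: 0.0
```

Request:
{"op": "move_arm", "data": {
  "plan": [
    [3,0,-3,0,0,0,60],
    [6,0,-5,0,0,0,60],
    [6,0,-5,0,0,0,60]
  ]
}}

```text
time: 11.1
position: [0.3956, 0.1115, 0.195]
ee_rot: [3.141, 0.003, -2.866]
ft_force: [0.0, -0.3, -1.0]
opening: 0.0707
finger_force: 0.0
```

Run:
```python
from h import *
for n in ("wrist","top","scene"):
    c=calibration(n); im=snapshot(n); cv2.imwrite(f"pics/{n}6.png",im[:,:,::-1])
    for col in "gr":
        for b in blobs(im,col,25):
            r=rect(c,b,.047)
            if .3<r[0][0]/1000<.6 and abs(r[0][1])<200 and r[1]<100: print(n,col,b.mean(0).round(),"z47",r)
go([.4096,-.3006,.16],Rt(96))
w=cv2.imread("pics/wrist6.png"); s=cv2.imread("pics/scene6.png")[190:300,170:390]
s=cv2.resize(s,(768,384),interpolation=cv2.INTER_CUBIC)[:, :]
t=np.vstack([np.hstack([w,np.zeros((384,256,3),np.uint8)]),s]); cv2.imwrite("pics/m6.png",cv2.resize(t,(600,600)))
```

```text
wrist g [134. 237.] z47 (array([505. , -19.1]), 43.3, 30.7, -12.0)
wrist g [156. 206.] z47 (array([463.7,  -5. ]), 47.5, 42.7, 77.2)
wrist g [164. 180.] z47 (array([423.1,   3.6]), 58.2, 26.4, 77.9)
wrist r [260. 230.] z47 (array([453.2, 129.2]), 42.7, 30.4, 15.1)
wrist r [257. 209.] z47 (array([438.5, 124.5]), 81.4, 48.7, 15.8)
wrist r [260. 169.] z47 (array([380., 108.]), 58.4, 25.8, -74.2)
top g [271. 235.] z47 (array([430.3, -15.7]), 39.4, 25.9, 79.3)
top g [270. 226.] z47 (array([460.1, -12.3]), 44.1, 14.6, 81.9)
top g [272. 213.] z47 (array([504. , -18.5]), 38.9, 25.6, -7.0)
scene g [240. 237.] z47 (array([442.1, -70.2]), 38.5, 12.5, 78.0)
scene g [230. 240.] z47 (array([414. , -69.9]), 67.0, 27.0, 77.7)
scene g [255. 221.] z47 (array([505.9, -20.5]), 40.6, 27.5, -4.6)
scene r [197. 223.] z47 (array([368.7,  39.4]), 68.2, 30.5, -74.8)
scene r [214. 201.] z47 (array([455.1, 128.4]), 40.9, 31.6, 13.7)
t 11.25 pos [0.3966 0.1118 0.1934] rpy [ 1.8000e+02  2.0000e-02 -1.6421e+02] F [ 0.1  0.  -0.3] op 0.0706
shift [  9.96 -40.04   3.33] turn [2.000e-02 2.000e-02 9.979e+01] rows>= 10.0
```

View pics/m6.png

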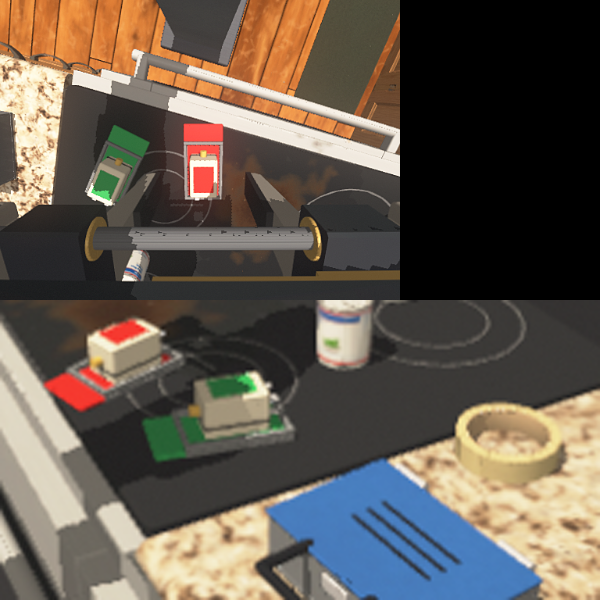

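The wrist picture (upper) and scene crop (lower) show both modules seated flat in their nests. The cameras agree at the seated height: green (505,-19), red (453,129). The box is still shut. Next I go to the bar.

Request:
{"op": "move_arm", "data": {
  "plan": [
    [-1,-4.2,0,0,0,8,60],
    [-1.6,-8.2,0,0,0,17,60],
    [-1.9,-12.1,0,0,0,26,60],
    [-1.8,-15.9,0,0,0,35,60],
    [-1.2,-19.6,0,0,0,44,60],
    [-0.2,-23.6,0,0,0,53,60],
    [1,-27.1,0,0,0,62,100],
    [2.7,-30.5,0,0,0,72,140],
    [4.8,-33.7,0,0,0,82,178],
    [7.2,-36.9,1,0,0,91,178],
    [10,-40,2,0,0,99.8,178],
    [10,-40,2,0,0,99.8,178]
  ]
}}

```text
time: 12.75
position: [0.4065, -0.3035, 0.1721]
ee_rot: [-3.138, 0.001, 1.669]
ft_force: [0.3, 0.7, -0.5]
opening: 0.0277
finger_force: 0.0
```

Run:
```python
from h import *
go([.4096,-.3006,.10],Rt(96))
go([.4096,-.3006,.10],Rt(96))
c=calibration("wrist"); im=snapshot("wrist"); cv2.imwrite("pics/w7.png",im[:,:,::-1]); cv2.imwrite("pics/w7b.png",cv2.resize(im[:,:,::-1],(800,600)))
for b in blobs(im,"b",500): print(rect(c,b,.055))
print("expected bar px",proj(c,np.array([.4096,-.3006,.0525]))*800/512)
```

```text
t 12.75 pos [ 0.4065 -0.3035  0.1721] rpy [-1.7977e+02  6.0000e-02  9.5640e+01] F [ 0.3  0.7 -0.5] op 0.0277
shift [0.27 0.36 7.2 ] turn [-0.23  0.06 -0.36] rows>= 2.0
t 12.75 pos [ 0.4065 -0.3035  0.1721] rpy [-1.7977e+02  6.0000e-02  9.5640e+01] F [ 0.3  0.7 -0.5] op 0.0277
shift [0.27 0.36 7.2 ] turn [-0.23  0.06 -0.36] rows>= 2.0
(array([ 510., -289.]), 180.0, 121.0, -83.7)
expected bar px [410.8435835 292.7232213]
```

View pics/w7b.png

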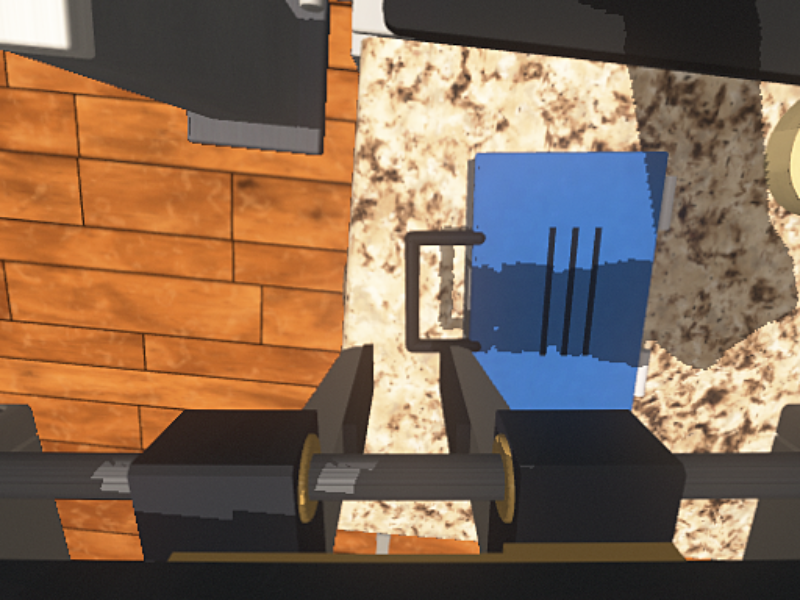

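The bar runs from (412,236) to (412,347), centre (412,292), against an expected (411,293). I descend straddling it, then close.

Request:
{"op": "move_arm", "data": {
  "plan": [
    [0.3,0.35,2,0,0,-0.5,178],
    [0.3,0.35,4,0,0,-0.5,178],
    [0.3,0.35,7,0,0,-0.5,178],
    [0.3,0.35,9,0,0,-0.5,178],
    [0.3,0.35,9,0,0,-0.5,178]
  ]
}}

```text
time: 13.42
position: [0.4117, -0.2955, 0.082]
ee_rot: [-3.139, -0.002, 1.687]
ft_force: [-0.2, -0.1, -0.2]
opening: 0.0276
finger_force: 0.0
```

Run:
```python
from h import *
go([.4096,-.3006,.0335],Rt(96.2))
```

```text
t 13.43 pos [ 0.4117 -0.2955  0.082 ] rpy [-1.7983e+02 -1.2000e-01  9.6660e+01] F [-0.2 -0.1 -0.2] op 0.0276
shift [-0.49 -0.26  4.85] turn [-0.17 -0.12  0.46] rows>= 1.0
```

Request:
{"op": "move_arm", "data": {
  "plan": [
    [-0.3,-0.2,1,0,0,0.4,178],
    [-0.4,-0.2,2,0,0,0.4,178],
    [-0.4,-0.2,3,0,0,0.4,178],
    [-0.4,-0.2,4,0,0,0.4,178],
    [-0.4,-0.2,4.8,0,0,0.4,178],
    [-0.4,-0.2,4.8,0,0,0.4,178]
  ]
}}

```text
time: 14.18
position: [0.4098, -0.3011, 0.0349]
ee_rot: [-3.141, -0.001, 1.677]
ft_force: [-0.0, 0.1, -0.6]
opening: 0.0276
finger_force: 0.0
```

Run:
```python
from h import *
go([.4096,-.3006,.0335],Rt(96.2))
```

```text
t 14.18 pos [ 0.4098 -0.3011  0.0349] rpy [-1.7994e+02 -4.0000e-02  9.6080e+01] F [-0.   0.1 -0.6] op 0.0276
shift [ 0.06 -0.01  0.14] turn [-0.06 -0.04 -0.12] rows>= 1.0
```

Request:
{"op": "move_arm", "data": {
  "plan": [
    [0,0,0.1,0,0,0,255],
    [0,0,0.1,0,0,0,255],
    [0,0,0.1,0,0,0,255],
    [0,0,0.1,0,0,0,255]
  ]
}}

```text
time: 14.68
position: [0.4099, -0.3015, 0.0347]
ee_rot: [-3.141, 0.0, 1.677]
ft_force: [-1.1, -0.7, 0.3]
opening: 0.0088
finger_force: 30.0
```

```bash
cat > arc.py <<'E'
from h import *
def arc(t0,t1,n):
    "rows in the tool frame at cover angle t0, tilt=angle/2"
    f=lambda t:(np.array([0,.162*(1-np.cos(t))+.019*np.sin(t/2),-.162*np.sin(t)+.019*np.cos(t/2)]),Ro.from_rotvec([-t/2,0,0]))
    p0,R0=f(np.radians(t0))
    for t in np.linspace(t0,t1,n+1)[1:]:
        p,R=f(np.radians(t)); print(round(t,1),(R0.inv().apply(p-p0)*100).round(2),(-(t-t0)/2).round(2))
E
python3 - <<'E'
from arc import *
go([.4096,-.3006,.0335],Rt(96.2)); print(read_state()["finger_force"])
arc(0,30,10); arc(30,60,10)
E
```

```text
t 14.68 pos [ 0.4099 -0.3015  0.0347] rpy [-179.99    0.     96.07] F [-1.1 -0.7  0.3] op 0.0088
shift [ 0.09 -0.02  0.12] turn [-0.01  0.   -0.13] rows>= 1.0
29.99940186738968
3.0 [ 0.    0.07 -0.85] -1.5
6.0 [ 0.    0.19 -1.7 ] -3.0
9.0 [ 0.    0.35 -2.54] -4.5
12.0 [ 0.    0.55 -3.38] -6.0
15.0 [ 0.    0.8  -4.21] -7.5
18.0 [ 0.    1.09 -5.03] -9.0
21.0 [ 0.    1.42 -5.84] -10.5
24.0 [ 0.    1.8  -6.63] -12.0
27.0 [ 0.    2.21 -7.41] -13.5
30.0 [ 0.    2.66 -8.16] -15.0
33.0 [ 0.    0.66 -0.58] -1.5
36.0 [ 0.    1.36 -1.14] -3.0
39.0 [ 0.    2.08 -1.66] -4.5
42.0 [ 0.    2.83 -2.14] -6.0
45.0 [ 0.    3.6  -2.59] -7.5
48.0 [ 0.   4.4 -3. ] -9.0
51.0 [ 0.    5.21 -3.38] -10.5
54.0 [ 0.    6.04 -3.71] -12.0
57.0 [ 0.    6.89 -4.  ] -13.5
60.0 [ 0.    7.75 -4.26] -15.0
```

The bar is gripped. I raise along the arc.

Request:
{"op": "move_arm", "data": {
  "plan": [
    [0,0.07,-0.85,-1.5,0,0,255],
    [0,0.19,-1.7,-3,0,0,255],
    [0,0.35,-2.54,-4.5,0,0,255],
    [0,0.55,-3.38,-6,0,0,255],
    [0,0.8,-4.21,-7.5,0,0,255],
    [0,1.09,-5.03,-9,0,0,255],
    [0,1.42,-5.84,-10.5,0,0,255],
    [0,1.8,-6.63,-12,0,0,255],
    [0,2.21,-7.41,-13.5,0,0,255],
    [0,2.66,-8.16,-15,0,0,255],
    [0,2.66,-8.16,-15,0,0,255]
  ]
}}

```text
time: 16.05
position: [0.4331, -0.299, 0.1163]
ee_rot: [2.882, -0.002, 1.675]
ft_force: [-14.7, -1.4, 4.8]
opening: 0.009
finger_force: 30.0
```

```bash
cat >> arc.py <<'E'
def chk():
    s=read_state(); R=Ro.from_euler("xyz",s["ee_rot"]); g=s["position"]-R.apply([0,0,.019])
    h=np.array([.4096,-.3015])+.162*np.array([np.cos(np.radians(6.2)),np.sin(np.radians(6.2))])
    d=g-np.array([*h,.0525]); e=d[:2]@[np.cos(np.radians(6.2)),np.sin(np.radians(6.2))]
    print("grasp pt",g.round(4),"r",np.hypot(e,d[2]).round(4),"angle",np.degrees(np.arctan2(d[2],-e)).round(1),"F",s["ft_force"].round(1),"M",s["wrist_torque"].round(1),"grip",s["finger_force"],"op",s["opening"])
E
python3 -c "
from arc import *
chk()"
```

```text
grasp pt [ 0.4282 -0.2996  0.1346] r 0.1652 angle 29.8 F [-14.7  -1.4   4.8] M [-0.5  3.4 -0. ] grip 30.00305950641632 op 0.00899286411889834
```

Request:
{"op": "move_arm", "data": {
  "plan": [
    [0,-0.1,-0.1,0,0,0,255],
    [0,-0.2,-0.2,0,0,0,255],
    [0,-0.2,-0.2,0,0,0,255]
  ]
}}

```text
time: 16.42
position: [0.4338, -0.299, 0.118]
ee_rot: [2.879, 0.0, 1.677]
ft_force: [-5.3, -0.3, 1.6]
opening: 0.0093
finger_force: 30.0
```

```bash
python3 -c "
from arc import *
chk()"
```

```text
grasp pt [ 0.4289 -0.2995  0.1364] r 0.1654 angle 30.5 F [-5.3 -0.3  1.6] M [-0.4  1.7 -0.1] grip 30.001476109027863 op 0.009305699237138252
```

Request:
{"op": "move_arm", "data": {
  "plan": [
    [0,0.6,-0.65,-1.5,0,0,255],
    [0,1.28,-1.22,-3,0,0,255],
    [0,2,-1.74,-4.5,0,0,255],
    [0,2.75,-2.22,-6,0,0,255],
    [0,3.5,-2.7,-7.5,0,0,255],
    [0,3.5,-2.7,-7.5,0,0,255]
  ]
}}

```text
time: 17.18
position: [0.4608, -0.2962, 0.1538]
ee_rot: [2.747, 0.0, 1.677]
ft_force: [-7.7, -0.8, 3.7]
opening: 0.0091
finger_force: 30.0
```

```bash
python3 -c "
from arc import *
chk(); arc(45,60,5)"
```

```text
grasp pt [ 0.4535 -0.297   0.1714] r 0.1674 angle 45.2 F [-7.7 -0.8  3.7] M [-0.1  1.9 -0. ] grip 30.002540946006775 op 0.009125918258571859
48.0 [ 0.    0.84 -0.3 ] -1.5
51.0 [ 0.    1.7  -0.57] -3.0
54.0 [ 0.    2.57 -0.79] -4.5
57.0 [ 0.    3.45 -0.97] -6.0
60.0 [ 0.    4.33 -1.11] -7.5
```

Request:
{"op": "move_arm", "data": {
  "plan": [
    [0,0.8,-0.37,-1.5,0,0,255],
    [0,1.65,-0.65,-3,0,0,255],
    [0,2.52,-0.87,-4.5,0,0,255],
    [0,3.4,-1.07,-6,0,0,255],
    [0,4.28,-1.23,-7.5,0,0,255],
    [0,4.28,-1.23,-7.5,0,0,255],
    [0,4.28,-1.23,-7.5,0,0,255]
  ]
}}

```text
time: 18.05
position: [0.4959, -0.2927, 0.1814]
ee_rot: [2.617, 0.001, 1.677]
ft_force: [-6.0, -0.2, 5.4]
opening: 0.009
finger_force: 30.0
```

Run:
```python
from arc import *
chk()
c=calibration("scene"); im=snapshot("scene"); cv2.imwrite("pics/s8.png",im[:,:,::-1])
cr=cv2.resize(im[180:330,210:410,::-1],(800,600),interpolation=cv2.INTER_CUBIC); cv2.imwrite("pics/s8b.png",cr)
# predicted front cover corners at several angles, in crop pixels
a=np.radians(6.2); ex=np.array([np.cos(a),np.sin(a),0]); ey=np.array([-np.sin(a),np.cos(a),0]); h=np.array([.5097,-.2895,.0525])+.061*ex
for th in (50,55,60,65,70):
    t=np.radians(th); d=-np.cos(t)*ex+np.sin(t)*np.array([0,0,1])
    print(th,[((proj(c,h+.122*d+s*.092*ey)-[210,180])*4).round() for s in (1,-1)])
```

```text
grasp pt [ 0.4864 -0.2937  0.1978] r 0.1683 angle 59.7 F [-6.  -0.2  5.4] M [-0.2  1.2 -0.1] grip 30.002211034297943 op 0.008956393650527575
50 [array([287., 174.]), array([530., 356.])]
55 [array([300., 159.]), array([545., 337.])]
60 [array([314., 145.]), array([561., 320.])]
65 [array([328., 132.]), array([577., 304.])]
70 [array([343., 120.]), array([594., 289.])]
```

View pics/s8b.png

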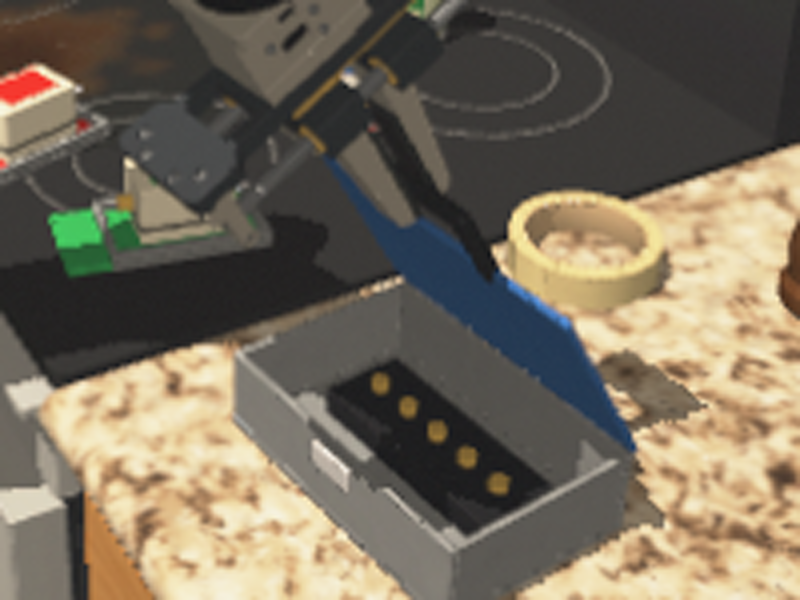

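The picture shows the cover held open with its right front corner at about (570,320). Predictions are (561,320) for 60° and (577,304) for 65°, so it stands at about 61°. Both modules are still in their nests. I let it settle, then sign off.

Request:
{"op": "move_arm", "data": {
  "plan": [
    [0,0,0,0,0,0,255],
    [0,0,0,0,0,0,255],
    [0,0,0,0,0,0,255],
    [0,0,0,0,0,0,255]
  ]
}}

```text
time: 18.6
position: [0.4959, -0.2928, 0.1814]
ee_rot: [2.617, 0.001, 1.677]
ft_force: [-4.9, -0.9, 5.3]
opening: 0.0087
finger_force: 30.0
```

```bash
python3 -c "
from arc import *
chk(); print(np.abs(read_state()['joint_velocities']).max()); print(sign_off())"
```

```text
grasp pt [ 0.4865 -0.2937  0.1979] r 0.1683 angle 59.8 F [-4.9 -0.9  5.3] M [-0.2  1.2 -0. ] grip 30.00228524208069 op 0.008749539417372222
0.0012512426595896568
the job is handed in; nothing more can be done
None
```

I set both modules in the nests of their colours and let go while the box was shut, then raised the cover to about 60° and handed the job in at about 19 s with the gripper still holding the bar; no verdict came back.

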